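# Hold the ink cabinet's door to its hinges for pinning

## Task

The little ink cabinet gets its door back: slide the jaw of the stand right back, take the door out and offer it up to the cabinet, standing open at a right angle to the front, so that its hinge knuckles sit between those on the cabinet and their holes line up for the pins. Finish still holding it there, still and upright, carried by the gripper alone and not resting or pressing on the cabinet; bring it in gently and leave the pins and the bottles on the table as they are.

Things in the scene. Friction and masses are not known exactly. Their poses are not given: they have to be found in the camera images.
- ink_cabinet: Small pale wooden cabinet with ink bottles on two shelves, fixed to the table, its door missing; 100 deep (x) x 142 wide (y) x 188 mm high. Origin: centre of its underside, z up. The open front faces its own -x. On the front edge (x = -50 mm) of its +y side wall stand the cabinet halves of two butt hinges, one above the other on one upright axis.
- jamb_upper (a point): On the cabinet's hinge axis, mid-gap of the upper hinge: (-59.5, 59, 134) mm in the cabinet's frame, axes as the cabinet's. Two knuckles (steel tubes, 16 mm outside, bore 8.5, 14 long) stand 10 mm above and 10 mm below it; the door's knuckle goes in this 20 mm gap. The wood behind the gap is 9.5 mm from the axis: 1.5 mm of air behind a knuckle in line.
- jamb_lower (a point): The same point of the lower hinge, 80 mm below the upper one: (-59.5, 59, 54) mm in the cabinet's frame; same knuckles and gap.
- door_stand: Wooden stand with a sliding jaw, fixed to the table; base 12 mm thick, 150 mm (x) by 250 mm (y from -75 to 175). Origin: under the middle of the door's channel. The door stands on the base in a channel along x, about 1 mm loose, 22 to 26 mm deep. On the -y side a fixed fork: two posts at x = +-36 mm, 20 wide, 112 mm high, 52 mm free between. The jaw is on the +y side.
- slide_jaw (a joint): Travel (m) of the jaw along the stand's +y, away from the door: near 0 = closed on the door, 0.070 = fully back. About 2.5 N of friction; it stays where left. Its upright pad, 40 mm wide and 148 mm high above the table, when closed covers the middle of the door's face, where the gripper must take the door; the pad's back is 61 mm from the knob's axis.
- jaw_knob (a point): On the axis of the jaw's upright round wooden knob post, at the height to grip it, 92 mm above the table. The post is 22 mm thick, its head 25 mm from 84 to 100 mm height, its rounded top at 107 mm. It moves with the jaw; 88 mm from the channel's middle plane when closed. Axes as the stand's.
- cab_door: The loose door, pale wood, frame and recessed panel: 110 wide (x), 14 thick (y), 160 mm high, 0.36 kg. Origin: centre of its underside, z up. Top rail full thickness, 48 mm high. Hinge edge at x = +55 mm, two steel leaves, knuckles on the +y side; small dark knob on the +y face near the other edge. Hung open at a right angle its axes are parallel to the cabinet's.
- door_upper (a point): Centre of the hole of the door's upper knuckle (steel tube 16 mm outside, bore 8.5, 15 long): (59, 17, 120) mm in the door's frame, axes as the door's.
- door_lower (a point): Centre of the hole of the door's lower knuckle, alike: (59, 17, 40) mm in the door's frame.
- pin_a: Loose steel hinge pin, 7 mm thick, about 66 mm long with a bent end, lying on a striped wooden coaster; stays there. Origin below its middle.
- pin_b: The second hinge pin, alike, beside the first. Origin below its middle.
- ink_bottle: Loose dropper ink bottle, 40 x 41 x 70 mm, standing on the table to the right; stays there. Origin: centre of its foot.
- gesso: Loose white bottle, 45 x 45 x 66 mm, standing behind the work; stays there. Origin: centre of its foot.
Not all that is in view belongs to the job. Of the things shaped like the cab_door, the wood one is meant.

How it is judged:
On the way, in this order (a step that is already met when the one before it is completed fails the run):
1. the jaw is slid back at least 40 mm while the door still stands in the stand (value of joint slide_jaw above 0.04 m and height (world z) of cab_door below 0.018 m and horizontal distance between cab_door and door_stand below 0.03 m), for 0.2 s.
2. the door is held by the fingers, lifted at least 20 mm and free of the stand (height (world z) of cab_door above 0.032 m and contact force between the fingers and cab_door above 2 N and contact force between cab_door and door_stand below 0.1 N), for 0.2 s.
At the end, for the whole second after the job is handed in: Both door knuckle holes within 2.5 mm (level) of the cabinet's hinge axis and 2.6 mm of mid-gap in height; door within 10 degrees of square to the front, at rest, gripped by the fingers, under 2 N between door and cabinet; jaw still back 40 mm or more (horizontal distance between door_upper and jamb_upper below 0.0025 m and horizontal distance between door_lower and jamb_lower below 0.0025 m and z of door_upper in the frame of jamb_upper between -0.0026 and 0.0026 m and angle between the x axis of cab_door and the x axis of ink_cabinet, either way round below 0.17 rad and contact force between the fingers and cab_door above 2 N and contact force between cab_door and ink_cabinet below 2 N and value of joint slide_jaw above 0.04 m and linear speed of cab_door below 0.02 m/s); the arm keeps its last pose, push and grip.
It fails at once if the door is pressed against the cabinet with more than 25 N (contact force between cab_door and ink_cabinet above 25 N).
It fails at once if a pin or a loose bottle is moved more than 20 mm (distance of any of pin_a, pin_b, ink_bottle, gesso from where it was at the start of the episode above 0.02 m).
It also fails if it takes over 48 s, if anything falls off the work surface, if the arm or the gripper's body presses on something with over 40 N, if the wrist force passes 120 N, or if a joint passes its speed limit or range.

## Robot

A 6-joint arm with a two-finger parallel gripper is mounted at the origin on a cart in front of the work surface, level with it; the furniture and walls round the work are solid. World frame = base frame: x ahead of the robot, y to its left, z up, the work surface at z = 0. Lengths are in m, angles in rad, forces in N, time in s.
With the tool pointing down it reaches from about 0.35 to 0.925 m from the base axis. Payload 6.4 kg.
Tool frame: the origin (TCP) lies on the front face of the gripper's body, between the roots of the fingers; the fingertips stand 73 mm ahead of it and the grasp point (between the pads) lies 54 mm ahead of it; z points along the fingers, y is the line along which they close (so a half turn about z gives the same grasp; the last joint's range is limited). The gripper opens to 85 mm and grips with 20 to 120 N. Pads are 22 mm wide; open, the fingers measure 114 mm over their backs; the gripper's body (76 mm by 85 mm) begins 54 mm behind the grasp point. The pads swing forward as they close: fully open they stand 13 mm farther back than shut.
Start: joints at [1.151, 0.245, 1.558, -0, 1.339, -0.174], TCP at [0.158, 0.63, 0.304] pointing down, gripper open.
Joint ranges: [-3.13, 3.13], [-1.02, 2.26], [0.13, 2.54], [-0.95, 4.09], [0.21, 2.88], [-2.74, 2.74]. Speed limits (rad/s): [2.57, 2.57, 3.14, 3.14, 3.14, 3.14].

## Interface

Orientations are given as a unit quaternion [w, x, y, z].
In Python, from plant import arm gives the robot as it stands.
- The arm moves only by the tool carry_out, never from a script. Its argument "increments" is a list of rows, each an object with "slide": the shift along the tool's x, y, z in parts of the range, where 1.0 means 800 mm, a list of three; "angular": the turn, a rotation vector about the tool's x, y, z in shares of 2 pi rad (1.0 is 2 pi rad), a list of three; "fingers": the opening, from 0 (shut) to 1 (fully open). A call has 1 to 5 rows; each row is the pose to reach, as a shift and turn from the pose commanded when the call began, along the tool's axes at that moment; what a row does not reach only later rows make up. A row lasts 1/8 s, in which the tool goes at most 62.5 mm and 10.7 degrees, less where a joint would pass 70% of its speed; a pose out of reach is approached as far as the arm can. No shift or turn number may pass 1 either way. A call with a gripper value outside its range is refused whole. The fingers move at their own pace and stop on an object; "squeeze" is the grip in N (left out, the last holds). Time passes only in rows, so rows that repeat a pose let the fingers close. It gives the time, the measured TCP pose, the force, the opening and the grip force at its end, in the units of the state.
- arm.get_state(): the state, without advancing time (a new reading comes with each control period).
- arm.read_camera(name): name is "scene" or "top"; returns a dict with "pixels" (400x640x3 uint8, red, green, blue), "fx", "fy", "cx", "cy" (pixels), "rvec" (rotation vector, rad) and "tvec" (3), from world to camera coordinates, as OpenCV has them. Camera axes: x right, y down, z forward; pixel columns grow to the right and rows downward; lengths in m; the calibration is good to about 2 mm. A picture is of the moment at which its call begins. There is no depth.
- arm.sign_off(): hands the job in; it is judged then, once.
The state is a dict: "clock": time; "joints": joint angles; "joint_vel": joint speeds; "joint_efforts": joint torques, N m; "eef_pos": TCP position; "ee_rot": TCP orientation; "wrist_force": force on the tool from outside, world axes, zero at the start; "torque": the same for the moment, N m; "opening": opening from 0.0 (shut) to 1.0 (fully open); "grip_force": force on a finger pad.
Only numpy, scipy, OpenCV 4.12 (cv2) and the standard library are available. Lean on these libraries where they do the work, as an engineer would, in place of code of your own. Each camera call takes 0.05 s, during which the arm holds its last target. There are 200 camera calls.

## Working session

There is one attempt and no reset: what is moved stays moved. The work goes in short steps, Python scripts to look and compute and a tool call to move; the robot and the scene stay as the last step left them, time stands still between calls to the robot, and variables do not carry over. Pictures are saved under pics/ and viewed, at most 10 in all, crops included, and the job is handed in when it is done.

Besides the shell and the picture viewer there is one more tool, called after "Emit:" as name(argument=value, ...), one argument or row to a line, values as JSON. carry_out: Moves the arm, as the interface text tells. Its arguments: {"type":"object","properties":{"increments":{"type":"array"},"squeeze":{"type":"number"}},"required":["increments"]}

```bash
mkdir -p pics; ls
python3 - <<'E'
from plant import arm
import cv2,pickle
for n in("scene","top"):
    c=arm.read_camera(n); pickle.dump(c,open(f"pics/{n}0.pkl","wb"))
    cv2.imwrite(f"pics/{n}0.png",c["pixels"][:,:,::-1]); print(n,c["fx"],c["fy"],c["cx"],c["cy"],c["rvec"],c["tvec"])
s=arm.get_state();print(s)
E
```

```text
pics
scene 387.5041149220925 387.5041149220925 322.3182453576191 198.11829495860906 [ 1.96076179 -0.98431487  0.56034892] [-0.35097174  0.36423186  0.90660267]
top 387.6707343590435 387.6707343590435 314.9632059933546 198.01877211253347 [ 2.17056609 -2.12113167  0.1154736 ] [0.02885701 0.63615027 1.15564183]
{'clock': 0.1, 'joints': array([ 1.15088879e+00,  2.45775464e-01,  1.55888917e+00, -7.66605146e-06,
        1.33868978e+00, -1.74073621e-01]), 'joint_vel': array([-1.31168047e-03, -1.25552968e-04, -1.78299449e-03, -6.41136311e-04,
       -4.95720603e-04, -9.50177169e-05]), 'joint_efforts': array([-6.97280552e-05, -4.30669284e+01, -3.27129221e+01, -5.07332868e-05,
        2.82303306e-03, -1.50240805e-05]), 'eef_pos': array([0.1580124 , 0.63011794, 0.30287201]), 'ee_rot': array([-2.54216776e-04,  1.22606749e-01,  9.92454941e-01, -8.43404018e-04]), 'wrist_force': array([-0.61547391, -0.25053552,  1.21560714]), 'torque': array([-0.03124451, -0.00063421, -0.02094777]), 'grip_force': 0.0, 'opening': 1.000171940231581}
```

View pics/scene0.png

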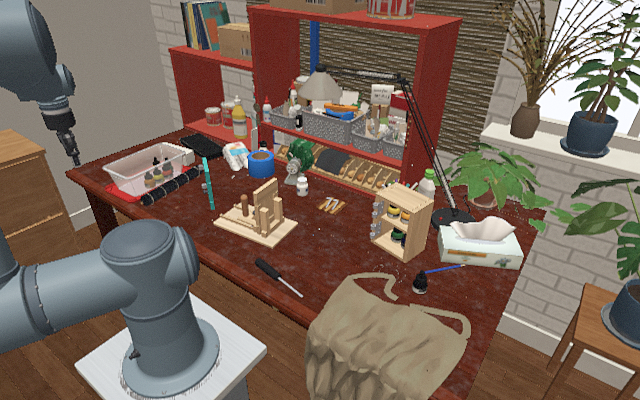

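View pics/top0.png

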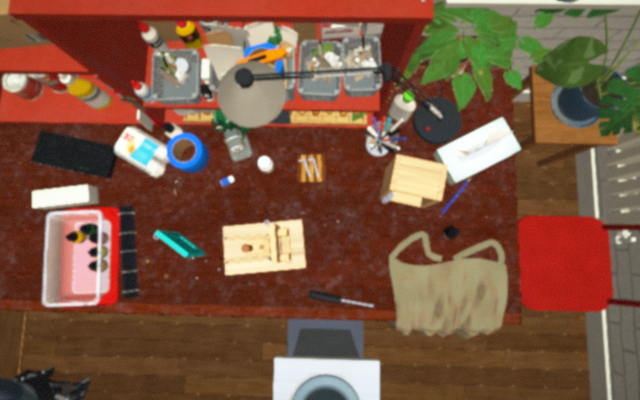

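```bash
cat > h.py <<'E'
import cv2,pickle,numpy as np
from scipy.optimize import least_squares
from plant import arm
def snap(n,tag):
    c=arm.read_camera(n); pickle.dump(c,open(f"pics/{n}{tag}.pkl","wb")); return c
def load(n,tag): return pickle.load(open(f"pics/{n}{tag}.pkl","rb"))
def K(c): return np.array([[c["fx"],0,c["cx"]],[0,c["fy"],c["cy"]],[0,0,1.]])
def proj(c,P): return cv2.projectPoints(np.asarray(P,float).reshape(-1,1,3),np.array(c["rvec"]),np.array(c["tvec"]),K(c),None)[0].reshape(-1,2)
def crop(c,x,y,w,h,s,step=10,lines=()):
    im=cv2.resize(np.ascontiguousarray(c["pixels"][y:y+h,x:x+w,::-1]),None,fx=s,fy=s,interpolation=cv2.INTER_CUBIC)
    for a,b in lines:
        f=lambda p:tuple(int(round(v)) for v in ((p[0]-x+.5)*s,(p[1]-y+.5)*s))
        cv2.line(im,f(a),f(b),(255,0,255),1,cv2.LINE_AA)
    for u in range(-(-x//step)*step,x+w,step):
        X=int((u-x+.5)*s); cv2.line(im,(X,0),(X,6),(0,0,255),1); cv2.putText(im,str(u),(X+2,10),0,.33,(0,255,255),1)
    for v in range(-(-y//step)*step,y+h,step):
        Y=int((v-y+.5)*s); cv2.line(im,(0,Y),(6,Y),(0,0,255),1); cv2.putText(im,str(v),(8,Y+4),0,.33,(0,255,255),1)
    return im
def tri(obs):  # list of (cam,uv)
    f=lambda P:np.concatenate([proj(c,P)[0]-uv for c,uv in obs])
    r=least_squares(f,[.6,0,.1]); return r.x,np.abs(r.fun).max()
E
python3 - <<'E'
from h import *
s,t=load("scene",0),load("top",0)
cv2.imwrite("pics/a.png",np.vstack([crop(s,208,170,100,37*2,8)[:,:]])[:600])
cv2.imwrite("pics/b.png",np.hstack([crop(t,218,214,92,64,4.3,10),crop(s,362,172,90,64,4.3,10)]) if 0 else np.vstack([crop(t,215,214,100,64,4.6),crop(t,370,148,100,64,4.6)]))
cv2.imwrite("pics/c.png",crop(s,362,176,80,86,6.9))
E
```

```text
(no output)
```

View pics/a.png

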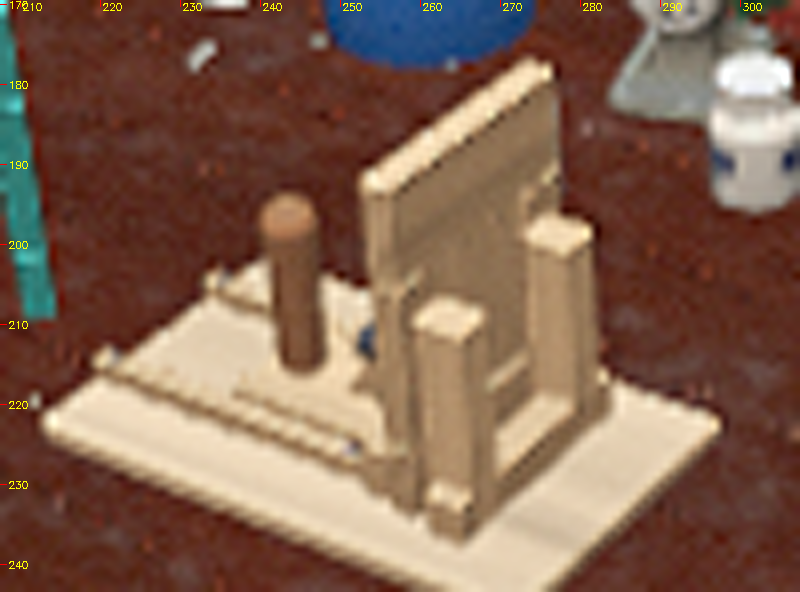

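View pics/b.png

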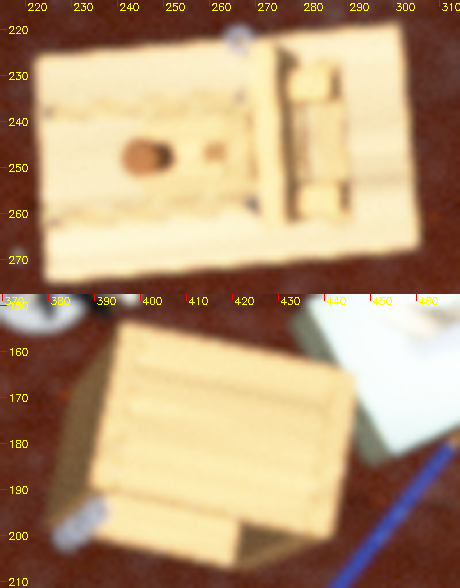

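View pics/c.png

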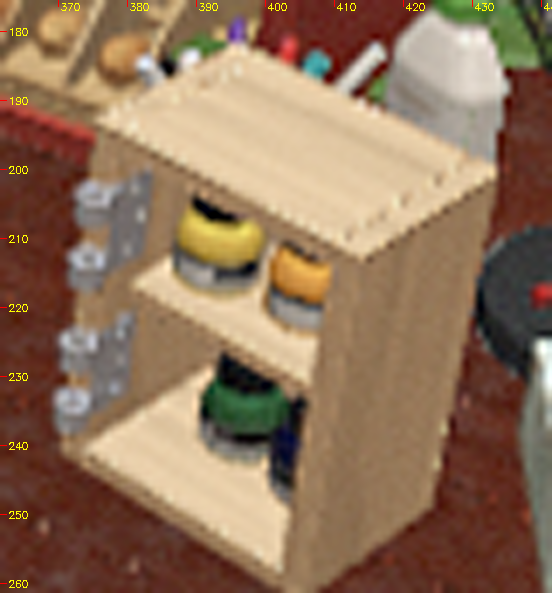

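```bash
cat > fit.py <<'E'
from h import *
s,t=load("scene",0),load("top",0)
def fit(obs,p0):
    def f(p):
        c,q=np.cos(p[3]),np.sin(p[3]); R=np.array([[c,-q,0],[q,c,0],[0,0,1]])
        return np.concatenate([proj(cam,R@(np.array(P)/1000)+p[:3])[0]-uv for cam,P,uv in obs])
    r=least_squares(f,p0,loss="soft_l1"); return r.x,f(r.x).reshape(-1,2)
stand=[(t,(75,175,12),(222.3,226.1)),(t,(75,-75,12),(301.5,218.7)),(t,(-75,-75,12),(305.8,267)),(t,(-75,175,12),(224.5,275)),
 (s,(-75,175,12),(213,222)),(s,(75,-75,12),(297.3,222))]
cab=[(t,(50,71,188),(395.6,153.6)),(t,(50,-71,188),(446.7,165.3)),(t,(-50,-71,188),(441.7,200.5)),(t,(-50,71,188),(389.1,189.7)),
 (s,(-50,71,188),(375.3,192.6)),(s,(50,71,188),(397,181.6)),(s,(50,-71,188),(433.5,200.4)),(s,(-50,-71,188),(414.1,213.2)),
 (s,(-50,71,0),(370.9,241)),(s,(-50,-71,0),(405,261.3)),(s,(50,-71,0),(424.5,249.1)),
 (s,(-59.5,59,158),(376,202.7)),(s,(-59.5,59,124),(374.5,212.5)),(s,(-59.5,59,78),(373.1,224.1)),(s,(-59.5,59,44),(371.9,233.2))]
door=[(s,(-55,7,160),(252.8,192.4)),(s,(-55,-7,160),(255.6,193.6)),(s,(55,-7,160),(276.6,178.3)),(s,(55,7,160),(273.8,176.8)),(t,(59,17,128),(266.2,221.8))]
if __name__=="__main__":
    np.set_printoptions(precision=4,suppress=True)
    for n,o,p in (("stand",stand,[.5,0,0,0]),("cab",cab,[.6,-.3,0,0]),("door",door,[.5,.1,0,0])):
        x,r=fit(o,p); print(n,x,np.degrees(x[3])); print(np.round(r,1).tolist())
    print("knob",tri([(s,(243.8,195.2)),(t,(245.4,247.6))]))
E
python3 fit.py
```

```text
stand [0.4885 0.1516 0.     0.1159] 6.641957588863504
[[-0.2, 0.2], [-0.3, 0.3], [-0.4, 0.2], [0.5, -0.4], [-0.1, -0.0], [1.0, -0.1]]
cab [ 0.6797 -0.2378  0.0008 -0.1993] -11.416952061368418
[[0.4, 0.3], [0.8, -0.3], [-0.9, 0.2], [-0.4, -0.5], [0.2, -0.4], [-0.7, -0.2], [1.0, -0.6], [-0.0, -0.7], [-0.6, 0.0], [0.2, 1.8], [-0.1, -0.0], [-0.5, 0.6], [-0.0, 0.1], [0.1, 0.5], [0.3, 0.0]]
door [0.4947 0.1549 0.0105 0.1024] 5.86839133980914
[[-0.4, -0.2], [0.4, -0.2], [0.6, 0.0], [-0.1, 0.4], [-0.3, 0.2]]
knob (array([0.4779, 0.2394, 0.1081]), np.float64(0.4664602019821018))
```

```bash
cat > go.py <<'E'
import sys,numpy as np
from scipy.spatial.transform import Rotation as Ro
from plant import arm
def go(x,y,z,head,st=None):
    st=st or arm.get_state(); w,a,b,c=st["ee_rot"]; R=Ro.from_quat([a,b,c,w])
    h=np.radians(head); ty=np.array([np.cos(h),np.sin(h),0]); tz=np.array([0,0,-1.]); tx=np.cross(ty,tz)
    T=Ro.from_matrix(np.c_[tx,ty,tz])
    print("at",np.round(np.array(st["eef_pos"])*1000,1),"slide",np.round(R.inv().apply(np.array([x,y,z])-st["eef_pos"])*1000,1),"ang",np.round((R.inv()*T).as_rotvec(degrees=True),1),
      "t",round(st["clock"],2),"F",np.round(st["wrist_force"],1),"op",round(st["opening"],3),"grip",round(st["grip_force"],1),"j6",round(st["joints"][5],2))
if __name__=="__main__": go(*map(float,sys.argv[1:]))
E
python3 go.py .478 .239 .3 6.6
```

```text
at [158.  630.1 302.9] slide [-405.6 -301.5    3.3] ang [-0.1  0.  69.3] t 0.1 F [-0.6 -0.3  1.2] op 1.0 grip 0.0 j6 -0.17
```

The rows are not in the units I measure in: shifts go in shares of 800 mm and turns go in shares of 2 pi rad. I convert before sending: -405.6 mm / 800 = -0.507, -301.5 mm / 800 = -0.3769, 69.3 degrees / 360 = 0.1925.

Emit:
carry_out(
  increments=[
    {"slide": [-0.507,-0.3769,0],"angular": [0,0,0.1925],"fingers": 1},
    {"slide": [-0.507,-0.3769,0],"angular": [0,0,0.1925],"fingers": 1},
    {"slide": [-0.507,-0.3769,0],"angular": [0,0,0.1925],"fingers": 1},
    {"slide": [-0.507,-0.3769,0],"angular": [0,0,0.1925],"fingers": 1},
    {"slide": [-0.507,-0.3769,0],"angular": [0,0,0.1925],"fingers": 1},
  ],
)

```text
clock: 0.72
eef_pos: [0.3568, 0.3868, 0.3036]
ee_rot: [-0.0, 0.56, 0.828, -0.0]
wrist_force: [-0.6, 0.4, -0.4]
opening: 1.002
grip_force: 0.0
```

```bash
python3 go.py .478 .239 .3 6.6
```

```text
at [356.8 386.8 303.6] slide [-182.3   57.4    3.6] ang [-0.   0.  15.3] t 0.72 F [-0.6  0.4 -0.4] op 1.002 grip 0.0 j6 0.23
```

To row units: -182.3 mm / 800 = -0.2279, 57.4 mm / 800 = 0.0718, 15.3 degrees / 360 = 0.0425.

Emit:
carry_out(
  increments=[
    {"slide": [-0.2279,0.0718,0],"angular": [0,0,0.0425],"fingers": 1},
    {"slide": [-0.2279,0.0718,0],"angular": [0,0,0.0425],"fingers": 1},
    {"slide": [-0.2279,0.0718,0],"angular": [0,0,0.0425],"fingers": 1},
    {"slide": [-0.2279,0.0718,0.05],"angular": [0,0,0.0425],"fingers": 1},
    {"slide": [-0.2279,0.0718,0.05],"angular": [0,0,0.0425],"fingers": 1},
  ],
)

```text
clock: 1.35
eef_pos: [0.4765, 0.2403, 0.2604]
ee_rot: [-0.002, 0.664, 0.748, -0.003]
wrist_force: [-0.1, -0.1, -0.5]
opening: 1.002
grip_force: 0.0
```

```bash
python3 go.py .478 .239 .146 6.6
```

```text
at [476.5 240.3 260.4] slide [ -1.4   2.2 114.3] ang [-0.5  0.1  0.2] t 1.35 F [-0.1 -0.1 -0.5] op 1.002 grip 0.0 j6 0.14
```

To row units: 114 mm / 800 = 0.1425, 57 mm / 800 = 0.0713.

Emit:
carry_out(
  increments=[
    {"slide": [-0.0013,0.0013,0.0713],"angular": [0,0,0],"fingers": 1},
    {"slide": [-0.0013,0.0013,0.1425],"angular": [0,0,0],"fingers": 1},
    {"slide": [-0.0013,0.0013,0.1425],"angular": [0,0,0],"fingers": 0.2},
    {"slide": [-0.0013,0.0013,0.1425],"angular": [0,0,0],"fingers": 0},
    {"slide": [-0.0013,0.0013,0.1425],"angular": [0,0,0],"fingers": 0},
  ],
  squeeze=50,
)

```text
clock: 1.98
eef_pos: [0.481, 0.2415, 0.1534]
ee_rot: [0.002, 0.663, 0.749, 0.002]
wrist_force: [-0.5, -0.2, -0.1]
opening: 0.377
grip_force: 0.0
```

```bash
python3 go.py .471 .3035 .146 6.6
```

```text
at [481.  241.5 153.4] slide [62.8 -2.5  7.4] ang [ 0.3 -0.   0.3] t 1.98 F [-0.5 -0.2 -0.1] op 0.377 grip 0.0 j6 0.13
```

Emit:
carry_out(
  increments=[
    {"slide": [0,0,0],"angular": [0,0,0],"fingers": 0},
    {"slide": [0,0,0],"angular": [0,0,0],"fingers": 0},
    {"slide": [0,0,0],"angular": [0,0,0],"fingers": 0},
  ],
)

```text
clock: 2.35
eef_pos: [0.4787, 0.2412, 0.153]
ee_rot: [-0.001, 0.663, 0.749, -0.001]
wrist_force: [-11.3, -1.4, 14.2]
opening: 0.272
grip_force: 48.4
```

```bash
python3 go.py .471 .3035 .146 6.6
```

```text
at [478.7 241.2 153. ] slide [62.8 -0.1  7. ] ang [-0.1 -0.   0.3] t 2.35 F [-11.3  -1.4  14.2] op 0.272 grip 48.4 j6 0.13
```

To row units: 64 mm / 800 = 0.08, 48 mm / 800 = 0.06.

Emit:
carry_out(
  increments=[
    {"slide": [0.02,0,0],"angular": [0,0,0],"fingers": 0},
    {"slide": [0.04,0,0],"angular": [0,0,0],"fingers": 0},
    {"slide": [0.06,0,0],"angular": [0,0,0],"fingers": 0},
    {"slide": [0.08,0,0],"angular": [0,0,0],"fingers": 0},
    {"slide": [0.08,0,0],"angular": [0,0,0],"fingers": 0},
  ],
)

```text
clock: 2.98
eef_pos: [0.4711, 0.306, 0.1531]
ee_rot: [-0.001, 0.663, 0.749, 0.0]
wrist_force: [-9.9, 0.4, 9.8]
opening: 0.267
grip_force: 49.3
```

```bash
python3 go.py .471 .3035 .26 6.6
```

```text
at [471.1 306.  153.1] slide [  -2.2   -0.5 -106.9] ang [-0.  -0.1  0.4] t 2.98 F [-9.9  0.4  9.8] op 0.267 grip 49.3 j6 0.25
```

Jaw slid about 64 mm. Release, rise, and turn toward the door.

To row units: -150 mm / 800 = -0.1875, -110 mm / 800 = -0.1375.

Emit:
carry_out(
  increments=[
    {"slide": [0,0,0],"angular": [0,0,0],"fingers": 1},
    {"slide": [0,0,0],"angular": [0,0,0],"fingers": 1},
    {"slide": [0,0,-0.0625],"angular": [0,0,0],"fingers": 1},
    {"slide": [0,0,-0.1375],"angular": [0,0,0],"fingers": 1},
    {"slide": [0,0,-0.1875],"angular": [0,0,0],"fingers": 1},
  ],
)

```text
clock: 3.6
eef_pos: [0.4724, 0.3042, 0.3038]
ee_rot: [0.001, 0.663, 0.748, 0.002]
wrist_force: [0.7, 0.8, -0.5]
opening: 1.004
grip_force: 0.0
```

```bash
python3 - <<'E'
from h import *
s,t=snap("scene",1),snap("top",1)
cv2.imwrite("pics/d.png",np.hstack([crop(s,208,168,95,80,4.6),crop(t,232,212,78,80,4.6)]))
E
python3 go.py .491 .153 .3 96.3
```

```text
at [473.9 304.9 306.8] slide [-152.9   -1.4    6.3] ang [  0.7   0.4 -89.4] t 3.7 F [ 0.6  0.1 -0. ] op 1.006 grip 0.0 j6 0.25
```

View pics/d.png

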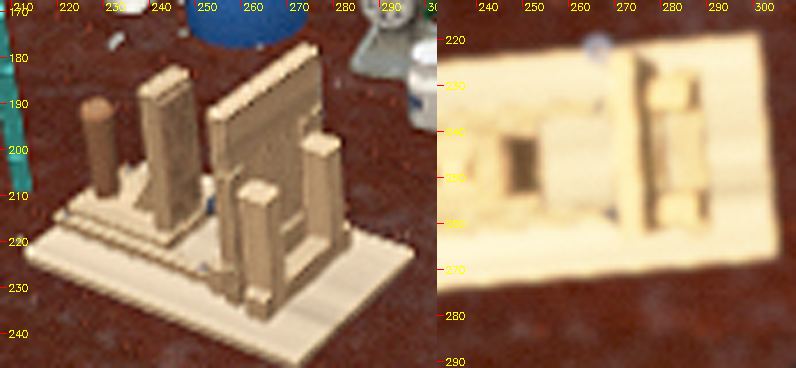

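```bash
python3 - <<'E'
from fit import *
t1,s1=load("top",1),load("scene",1)
o=[(t1,(55,7,160),(269.5,222.4)),(t1,(55,-7,160),(275.2,222.4)),(t1,(-55,7,160),(271.3,261.9)),(t1,(-55,-7,160),(276.7,261.9))]+door[:4]
x,r=fit(o,[.49,.15,.01,.1]);print(x,np.degrees(x[3]));print(np.round(r,1).tolist())
E
python3 go.py .4915 .1525 .199 96.5
```

```text
[0.4946682  0.15225362 0.01123982 0.09029193] 5.1733467594407
[[-0.3, -0.0], [-0.9, -0.4], [-0.1, 1.2], [-0.3, 0.8], [0.1, -0.2], [0.8, -0.1], [1.3, 0.1], [0.7, 0.5]]
at [473.9 304.9 306.8] slide [-153.7   -2.1  107.3] ang [  0.7   0.4 -89.6] t 3.7 F [ 0.6  0.1 -0. ] op 1.006 grip 0.0 j6 0.25
```

To row units: -153 mm / 800 = -0.1913, -120 mm / 800 = -0.15, -50 degrees / 360 = -0.1389.

Emit:
carry_out(
  increments=[
    {"slide": [-0.0375,0,0],"angular": [0,0,-0.0278],"fingers": 1},
    {"slide": [-0.075,0,0],"angular": [0,0,-0.0556],"fingers": 1},
    {"slide": [-0.1125,0,0],"angular": [0,0,-0.0833],"fingers": 1},
    {"slide": [-0.15,0,0],"angular": [0,0,-0.1111],"fingers": 1},
    {"slide": [-0.1913,0,0],"angular": [0,0,-0.1389],"fingers": 1},
  ],
)

```text
clock: 4.32
eef_pos: [0.4897, 0.1511, 0.2991]
ee_rot: [-0.0, 0.282, 0.959, -0.0]
wrist_force: [-0.7, -0.8, 1.2]
opening: 1.0
grip_force: 0.0
```

To row units: -39.5 degrees / 360 = -0.1097.

Emit:
carry_out(
  increments=[
    {"slide": [0,0,0],"angular": [0,0,-0.0278],"fingers": 1},
    {"slide": [0,0,0],"angular": [0,0,-0.0556],"fingers": 1},
    {"slide": [0,0,0],"angular": [0,0,-0.0833],"fingers": 1},
    {"slide": [0,0,0],"angular": [0,0,-0.1097],"fingers": 1},
    {"slide": [0,0,0],"angular": [0,0,-0.1097],"fingers": 1},
  ],
)

```text
clock: 4.95
eef_pos: [0.4897, 0.1521, 0.2992]
ee_rot: [-0.001, -0.055, 0.999, -0.0]
wrist_force: [-0.8, -0.4, -0.8]
opening: 1.002
grip_force: 0.0
```

```bash
python3 go.py .493 .1525 .199 96.3
```

```text
at [489.7 152.1 299.2] slide [-3.400e+00  1.000e-01  1.002e+02] ang [-0.  -0.1 -0. ] t 4.95 F [-0.8 -0.4 -0.8] op 1.002 grip 0.0 j6 -1.6
```

To row units: 100 mm / 800 = 0.125, 50 mm / 800 = 0.0625.

Emit:
carry_out(
  increments=[
    {"slide": [-0.0038,0,0.0625],"angular": [0,0,0],"fingers": 1},
    {"slide": [-0.0038,0,0.125],"angular": [0,0,0],"fingers": 1},
    {"slide": [-0.0038,0,0.125],"angular": [0,0,0],"fingers": 0.5},
    {"slide": [-0.0038,0,0.125],"angular": [0,0,0],"fingers": 0.25},
    {"slide": [-0.0038,0,0.125],"angular": [0,0,0],"fingers": 0.25},
  ],
  squeeze=30,
)

```text
clock: 5.58
eef_pos: [0.4944, 0.1528, 0.2026]
ee_rot: [0.002, -0.056, 0.998, 0.0]
wrist_force: [0.2, 0.5, 0.4]
opening: 0.381
grip_force: 0.0
```

Emit:
carry_out(
  increments=[
    {"slide": [0,0,0],"angular": [0,0,0],"fingers": 0.2},
    {"slide": [0,0,0],"angular": [0,0,0],"fingers": 0.1},
    {"slide": [0,0,0],"angular": [0,0,0],"fingers": 0},
    {"slide": [0,0,0],"angular": [0,0,0],"fingers": 0},
    {"slide": [0,0,0],"angular": [0,0,0],"fingers": 0},
  ],
)

```text
clock: 6.2
eef_pos: [0.4937, 0.1535, 0.2017]
ee_rot: [0.001, -0.056, 0.998, 0.001]
wrist_force: [-1.1, 5.1, 6.6]
opening: 0.159
grip_force: 31.5
```

```bash
python3 go.py .493 .1525 .199 96.3
```

```text
at [493.7 153.5 201.7] slide [ 0.8 -0.9  2.7] ang [0.1 0.2 0.1] t 6.2 F [-1.1  5.1  6.6] op 0.159 grip 31.5 j6 -1.6
```

To row units: -40 mm / 800 = -0.05, -25 mm / 800 = -0.0313.

Emit:
carry_out(
  increments=[
    {"slide": [0,0,0],"angular": [0,0,0],"fingers": 0},
    {"slide": [0,0,0],"angular": [0,0,0],"fingers": 0},
    {"slide": [0,0,-0.0125],"angular": [0,0,0],"fingers": 0},
    {"slide": [0,0,-0.0313],"angular": [0,0,0],"fingers": 0},
    {"slide": [0,0,-0.05],"angular": [0,0,0],"fingers": 0},
  ],
  squeeze=90,
)

```text
clock: 6.82
eef_pos: [0.4919, 0.153, 0.2396]
ee_rot: [-0.001, -0.056, 0.998, 0.001]
wrist_force: [-0.5, 4.1, -6.4]
opening: 0.152
grip_force: 87.6
```

To row units: -90 mm / 800 = -0.1125, -85 mm / 800 = -0.1063.

Emit:
carry_out(
  increments=[
    {"slide": [0,0,-0.025],"angular": [0,0,0],"fingers": 0},
    {"slide": [0,0,-0.05],"angular": [0,0,0],"fingers": 0},
    {"slide": [0,0,-0.0813],"angular": [0,0,0],"fingers": 0},
    {"slide": [0,0,-0.1063],"angular": [0,0,0],"fingers": 0},
    {"slide": [0,0,-0.1125],"angular": [0,0,0],"fingers": 0},
  ],
)

```text
clock: 7.45
eef_pos: [0.4935, 0.1521, 0.332]
ee_rot: [0.002, -0.056, 0.998, -0.001]
wrist_force: [0.3, -0.1, -4.0]
opening: 0.158
grip_force: 88.3
```

```bash
python3 - <<'E'
import numpy as np
a=-.1993;R=np.array([[np.cos(a),-np.sin(a)],[np.sin(a),np.cos(a)]]);cab=np.array([.6797,-.2378])
print("door goal",cab+R@[-.1185,.042],"pre60",cab+R@[-.1785,.042])
E
python3 go.py .513 -.161 .33 78.6
```

```text
door goal [ 0.57186096 -0.17317036] pre60 [ 0.51304863 -0.16129137]
at [493.5 152.1 332. ] slide [  15.4 -313.3    2.5] ang [-0.1  0.2 17.8] t 7.45 F [ 0.3 -0.1 -4. ] op 0.158 grip 88.3 j6 -1.6
```

To row units: -195 mm / 800 = -0.2438, -155 mm / 800 = -0.1938, 14 degrees / 360 = 0.0389.

Emit:
carry_out(
  increments=[
    {"slide": [0.0025,-0.0438,0],"angular": [0,0,0.0056],"fingers": 0},
    {"slide": [0.005,-0.0938,0],"angular": [0,0,0.0139],"fingers": 0},
    {"slide": [0.0075,-0.1438,0],"angular": [0,0,0.0222],"fingers": 0},
    {"slide": [0.01,-0.1938,0],"angular": [0,0,0.0306],"fingers": 0},
    {"slide": [0.0125,-0.2438,0],"angular": [0,0,0.0389],"fingers": 0},
  ],
)

```text
clock: 8.07
eef_pos: [0.5041, -0.0439, 0.3291]
ee_rot: [-0.001, 0.067, 0.998, -0.0]
wrist_force: [1.0, 0.2, -3.8]
opening: 0.153
grip_force: 88.9
```

```bash
python3 go.py .513 -.161 .33 78.6
```

```text
at [504.1 -43.9 329.1] slide [ -24.5 -114.8   -0.8] ang [-0.1 -0.1  3.7] t 8.07 F [ 1.   0.2 -3.8] op 0.153 grip 88.9 j6 -1.75
```

To row units: -115 mm / 800 = -0.1438, -24.5 mm / 800 = -0.0306, 3.7 degrees / 360 = 0.0103.

Emit:
carry_out(
  increments=[
    {"slide": [-0.01,-0.05,0],"angular": [0,0,0.0028],"fingers": 0},
    {"slide": [-0.02,-0.1,0],"angular": [0,0,0.0069],"fingers": 0},
    {"slide": [-0.0306,-0.1438,0],"angular": [0,0,0.0103],"fingers": 0},
    {"slide": [-0.0306,-0.1438,0.025],"angular": [0,0,0.0103],"fingers": 0},
    {"slide": [-0.0306,-0.1438,0.0625],"angular": [0,0,0.0103],"fingers": 0},
  ],
)

```text
clock: 8.7
eef_pos: [0.5135, -0.1597, 0.2789]
ee_rot: [-0.0, 0.099, 0.995, -0.0]
wrist_force: [0.5, 0.4, -4.5]
opening: 0.15
grip_force: 89.2
```

Emit:
carry_out(
  increments=[
    {"slide": [0,0,0.0313],"angular": [0,0,0],"fingers": 0},
    {"slide": [0,0,0.0625],"angular": [0,0,0],"fingers": 0},
    {"slide": [0,0,0.0825],"angular": [0,0,0],"fingers": 0},
    {"slide": [0,0,0.09],"angular": [0,0,0],"fingers": 0},
    {"slide": [0,0,0.09],"angular": [0,0,0],"fingers": 0},
  ],
)

```text
clock: 9.32
eef_pos: [0.5138, -0.1594, 0.2079]
ee_rot: [-0.0, 0.098, 0.995, -0.0]
wrist_force: [0.2, -0.1, -3.7]
opening: 0.154
grip_force: 89.1
```

```bash
python3 go.py .513 -.161 .204 78.6
python3 - <<'E'
from h import *
s,t=snap("scene",2),snap("top",2)
cv2.imwrite("pics/e.png",np.hstack([crop(s,325,176,85,85,6),np.pad(crop(t,370,165,48,85,6),((0,0),(0,0),(0,0)))]))
E
```

```text
at [ 513.8 -159.4  207.9] slide [ 0.5 -1.8  3.9] ang [-0.  -0.   0.1] t 9.32 F [ 0.2 -0.1 -3.7] op 0.154 grip 89.1 j6 -1.89
```

View pics/e.png

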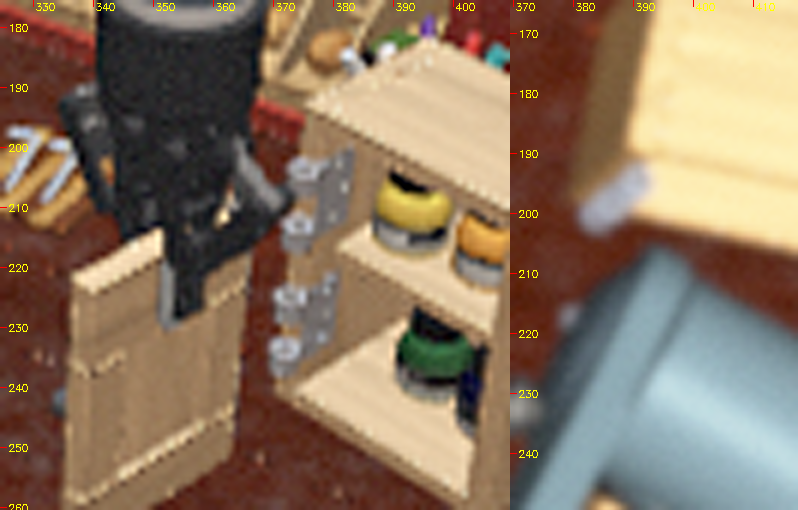

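```bash
cat > icp.py <<'E'
from h import *
def Rz(a): return cv2.Rodrigues(np.array([0,0,a]))[0]
def seg(cam,gray,A,B,R,T,rng,n=24):
    """residual along normal at samples of the edge A-B (mm, body frame): returns body pts, normals, offsets"""
    f=np.linspace(.06,.94,n)[:,None]; P=(np.array(A)*(1-f)+np.array(B)*f)/1000
    uv=proj(cam,P@R.T+T); d=uv[-1]-uv[0]; nrm=np.array([-d[1],d[0]])/np.linalg.norm(d)
    k=np.arange(-rng,rng+.01,.25); m=uv[:,None]+k[None,:,None]*nrm
    v=cv2.remap(gray,m[...,0].astype(np.float32),m[...,1].astype(np.float32),cv2.INTER_LINEAR)
    v=cv2.GaussianBlur(v,(0,0),2.0,sigmaY=1.0); g=np.abs(np.gradient(v,axis=1))*np.exp(-(k/rng)**2); i=g.argmax(1)
    ok=g.max(1)>1.5; return P[ok],nrm,k[i][ok],uv[ok]
def icp(views,p0,pose,iters=12,rng=4.,ns=0):
    """views: (cam,[edges],shiftindex or None); pose(p)->R,T"""
    p=np.array(p0,float); G=[cv2.GaussianBlur(cv2.cvtColor(c["pixels"],cv2.COLOR_RGB2GRAY).astype(np.float32),(0,0),.6) for c,_ in views]
    for it in range(iters):
        R,T=pose(p); obs=[]
        r=max(1.5,rng*(.8**it))
        for (c,E),g in zip(views,G):
            for A,B in E:
                P,n,o,uv=seg(c,g,A,B,R,T,r)
                if len(P): obs.append((c,P,n,uv@n+o))
        def f(q):
            R,T=pose(q); return np.concatenate([proj(c,P@R.T+T)@n-t for c,P,n,t in obs])
        s=least_squares(f,p,loss="soft_l1",f_scale=.3); p=s.x
    return p,[(round(float(np.median(proj(c,P@pose(p)[0].T+pose(p)[1])@n-t)),2),len(P)) for c,P,n,t in obs],np.sqrt(np.diag(np.linalg.inv(s.jac.T@s.jac)))*.4
def corners(E): return E
x,y=50,71
F1,F2,B1,B2=(-x,y),(-x,-y),(x,y),(x,-y)
L=lambda a,za,b,zb:((*a,za),(*b,zb))
cabS=[L(F1,188,F2,188),L(F2,188,B2,188),L(B2,188,B1,188),L(F2,0,F2,188),L(B2,0,B2,170),L(F2,0,B2,0),L(F1,0,F2,0)]
cabT=[L(F1,188,B1,188),L(B1,188,B2,188),L(B2,188,F2,188)]
poseC=lambda p:(Rz(p[2]),np.array([p[0],p[1],0]))
E
python3 - <<'E'
from icp import *
np.set_printoptions(precision=4,suppress=True)
s,t=load("scene",0),load("top",0)
p0=[.6797,-.2378,-.1993]
for v in ([(s,cabS)],[(t,cabT)],[(s,cabS),(t,cabT)]):
    p,r,e=icp(v,p0,poseC); print(p,np.degrees(p[2]),r,e)
d=lambda c,E:[tuple(proj(c,(np.array(e)/1000)@Rz(p[2]).T+[p[0],p[1],0])) for e in E]
kn=[((-59.5,59,z0),(-59.5,59,z1)) for z0,z1 in((144,158),(110,124),(64,78),(30,44))]
cv2.imwrite("pics/f.png",np.hstack([crop(s,362,174,80,92,6,lines=d(s,cabS+kn)),np.pad(crop(t,375,145,52,92,6,lines=d(t,cabT+kn)),((0,0),(0,0),(0,0)))]))
E
```

```text
[ 0.6794 -0.2373 -0.1965] -11.257222367197848 [(0.0, 24), (-0.24, 24), (-0.0, 24), (-0.52, 1), (-0.0, 24), (0.01, 24), (0.26, 24)] [0.0003 0.0002 0.0058]
[ 0.6809 -0.239  -0.1926] -11.036345797241585 [(0.03, 24), (0.02, 24), (0.2, 22)] [0.0002 0.0002 0.005 ]
[ 0.6798 -0.2375 -0.195 ] -11.174768660121442 [(-0.25, 24), (-0.0, 24), (0.0, 24), (-0.26, 2), (0.25, 24), (0.25, 24), (-0.0, 24), (0.0, 24), (0.25, 24), (0.25, 21)] [0.0002 0.0001 0.0037]
```

View pics/f.png

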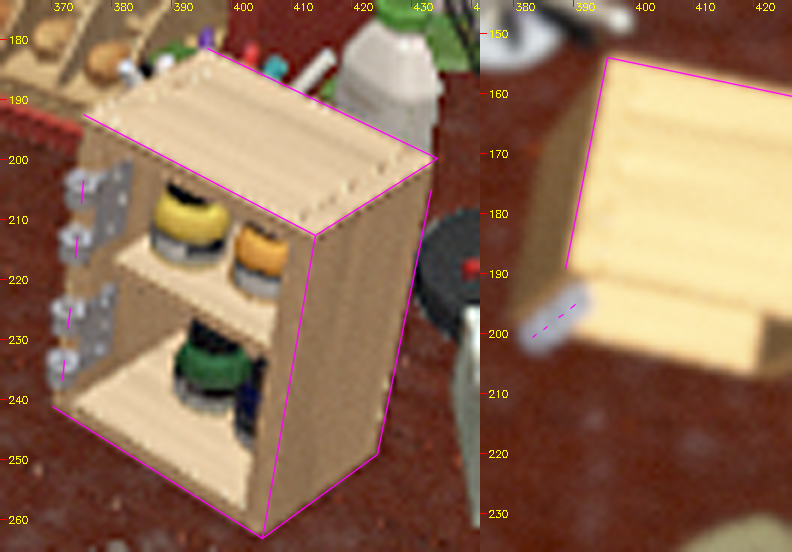

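```bash
cat > door.py <<'E'
from icp import *
np.set_printoptions(precision=4,suppress=True)
a,b,h=55,7,160
DS=[((-a,-b,0),(-a,-b,h)),((-a,b,60),(-a,b,h)),((-a,-b,0),(a,-b,0)),((a,-b,0),(a,-b,105)),((-a,-b,h),(-15,-b,h)),((-a,b,h),(-20,b,h)),((-a,-b,h),(-a,b,h))]
def pose5(p):
    return Rz(p[3])@cv2.Rodrigues(np.array([0,p[4],0]))[0],np.array(p[:3])
def door(tag,E=DS,p0=None):
    s=load("scene",tag); st=arm.get_state(); T=st["eef_pos"]; z0=T[2]-.1897
    p0=p0 or [T[0]+.001,T[1],z0,np.radians(-11.4),0.]
    P=None
    p3,r3,e3=icp([(s,E)],[p0[0],p0[1],p0[3]],lambda q:pose5([q[0],q[1],z0,q[2],0]))
    p5,r5,e5=icp([(s,E)],[p3[0],p3[1],z0,p3[2],0],pose5)
    for p,r,e in((p3,r3,e3),(p5,r5,e5)): print(p,e,r)
    print("TCP",T,"z0",z0)
    return p3,p5
if __name__=="__main__":
    p3,p5=door(2); s,t=load("scene",2),load("top",2)
    R,T=pose5(p5); d=lambda c,E:[tuple(proj(c,(np.array(e)/1000)@R.T+T)) for e in E]
    kn=[((59,17,112.5),(59,17,127.5)),((59,9,120),(59,25,120))]
    cv2.imwrite("pics/g.png",np.hstack([crop(s,325,195,60,72,7,lines=d(s,DS)),crop(t,365,195,52,72,7,lines=d(t,kn))]))
E
python3 door.py
```

```text
Traceback (most recent call last):
  File "door.py", line 17, in <module>
    p3,p5=door(2); s,t=load("scene",2),load("top",2)
          ~~~~^^^
  File "door.py", line 11, in door
    p3,r3,e3=icp([(s,E)],[p0[0],p0[1],p0[3]],lambda q:pose5([q[0],q[1],z0,q[2],0]))
             ~~~^^^^^^^^^^^^^^^^^^^^^^^^^^^^^^^^^^^^^^^^^^^^^^^^^^^^^^^^^^^^^^^^^^^
  File "icp.py", line 15, in icp
    R,T=pose(p); obs=[]
        ~~~~^^^
  File "door.py", line 11, in <lambda>
    p3,r3,e3=icp([(s,E)],[p0[0],p0[1],p0[3]],lambda q:pose5([q[0],q[1],z0,q[2],0]))
                                                      ~~~~~^^^^^^^^^^^^^^^^^^^^^^^
  File "door.py", line 6, in pose5
    return Rz(p[3])@cv2.Rodrigues(np.array([0,p[4],0]))[0],np.array(p[:3])
                    ~~~~~~~~~~~~~^^^^^^^^^^^^^^^^^^^^^^
cv2.error: OpenCV(4.12.0) /io/opencv/modules/calib3d/src/calibration_base.cpp:151: error: (-210:Unsupported format or combination of formats) The matrices must have 32f or 64f data type in function 'Rodrigues'
```

```bash
sed -i 's/\[0,p\[4\],0\]/[0.,p[4],0.]/' door.py; python3 door.py
```

```text
[ 0.5116 -0.1603 -0.1882] [0.0003 0.0002 0.0038] [(-0.25, 6), (-0.0, 24), (0.12, 24), (0.0, 24), (-0.0, 24), (-0.0, 24), (0.25, 24)]
[ 0.5168 -0.1584  0.0167 -0.1863 -0.0139] [0.0028 0.0016 0.0026 0.0059 0.0037] [(-0.22, 9), (0.01, 24), (0.0, 24), (0.0, 24), (-0.0, 24), (-0.0, 24), (-0.0, 24)]
TCP [ 0.5143 -0.1597  0.2089] z0 0.01922124339897449
```

View pics/g.png

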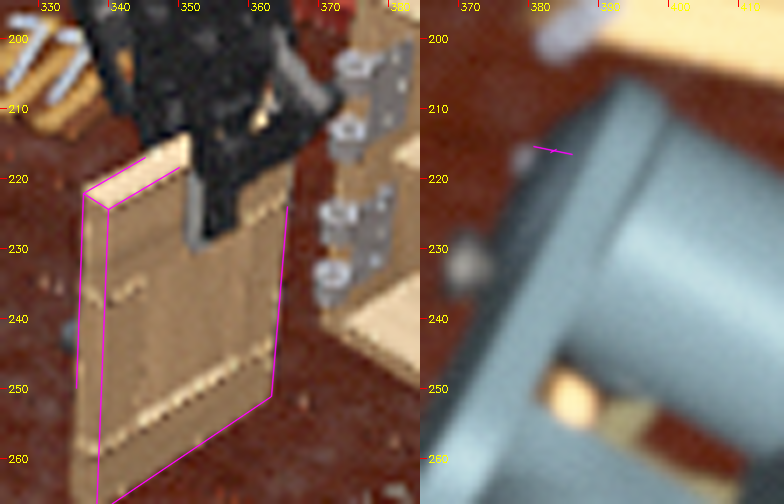

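To row units: 14 mm / 800 = 0.0175, 10 mm / 800 = 0.0125.

Emit:
carry_out(
  increments=[
    {"slide": [0,0,0.0063],"angular": [0,0,0],"fingers": 0},
    {"slide": [0,0,0.0125],"angular": [0,0,0],"fingers": 0},
    {"slide": [0,0,0.0175],"angular": [0,0,0],"fingers": 0},
    {"slide": [0,0,0.0175],"angular": [0,0,0],"fingers": 0},
  ],
)

```text
clock: 9.93
eef_pos: [0.5135, -0.1593, 0.1933]
ee_rot: [-0.001, 0.098, 0.995, 0.0]
wrist_force: [-0.2, -0.0, -4.1]
opening: 0.153
grip_force: 89.1
```

To row units: 1 mm / 800 = 0.0013.

Emit:
carry_out(
  increments=[
    {"slide": [0,0,0.0013],"angular": [0,0,0],"fingers": 0},
    {"slide": [0,0,0.0013],"angular": [0,0,0],"fingers": 0},
  ],
)

```text
clock: 10.18
eef_pos: [0.5138, -0.1595, 0.193]
ee_rot: [0.0, 0.098, 0.995, -0.0]
wrist_force: [-0.3, 0.6, -3.7]
opening: 0.147
grip_force: 89.1
```

To row units: 1 mm / 800 = 0.0013.

Emit:
carry_out(
  increments=[
    {"slide": [0,0,0.0013],"angular": [0,0,0],"fingers": 0},
    {"slide": [0,0,0.0013],"angular": [0,0,0],"fingers": 0},
  ],
)

```text
clock: 10.42
eef_pos: [0.5137, -0.1595, 0.1919]
ee_rot: [-0.0, 0.098, 0.995, 0.0]
wrist_force: [-0.2, 0.1, -5.1]
opening: 0.154
grip_force: 89.1
```

Emit:
carry_out(
  increments=[
    {"slide": [0,0,0.0013],"angular": [0,0,0],"fingers": 0},
    {"slide": [0,0,0.0013],"angular": [0,0,0],"fingers": 0},
  ],
)

```text
clock: 10.68
eef_pos: [0.5137, -0.1595, 0.1908]
ee_rot: [-0.0, 0.098, 0.995, 0.0]
wrist_force: [-0.4, 0.3, -3.5]
opening: 0.151
grip_force: 89.1
```

To row units: 0.7 mm / 800 = 0.0009.

Emit:
carry_out(
  increments=[
    {"slide": [0,0,0.0009],"angular": [0,0,0],"fingers": 0},
    {"slide": [0,0,0.0009],"angular": [0,0,0],"fingers": 0},
  ],
)

```text
clock: 10.92
eef_pos: [0.5137, -0.1595, 0.1901]
ee_rot: [-0.0, 0.098, 0.995, 0.0]
wrist_force: [-0.1, -0.7, -4.6]
opening: 0.154
grip_force: 89.1
```

To row units: 0.7 mm / 800 = 0.0009.

Emit:
carry_out(
  increments=[
    {"slide": [0,0,0.0009],"angular": [0,0,0],"fingers": 0},
    {"slide": [0,0,0.0009],"angular": [0,0,0],"fingers": 0},
  ],
)

```text
clock: 11.18
eef_pos: [0.5139, -0.1596, 0.19]
ee_rot: [0.0, 0.098, 0.995, -0.0]
wrist_force: [-2.2, 1.4, 0.2]
opening: 0.155
grip_force: 89.7
```

To row units: -14.5 mm / 800 = -0.0181, -10 mm / 800 = -0.0125.

Emit:
carry_out(
  increments=[
    {"slide": [0,0,-0.0063],"angular": [0,0,0],"fingers": 0},
    {"slide": [0,0,-0.0125],"angular": [0,0,0],"fingers": 0},
    {"slide": [0,0,-0.0181],"angular": [0,0,0],"fingers": 0},
    {"slide": [0,0,-0.0181],"angular": [0,0,0],"fingers": 0},
    {"slide": [0,0,-0.0181],"angular": [0,0,0],"fingers": 0},
  ],
)

```text
clock: 11.8
eef_pos: [0.5137, -0.1594, 0.2039]
ee_rot: [-0.0, 0.098, 0.995, 0.0]
wrist_force: [0.8, -0.4, -4.9]
opening: 0.154
grip_force: 89.4
```

```bash
cat > d2.py <<'E'
import sys
from door import *
from scipy.spatial.transform import Rotation as Ro
tag=sys.argv[1]
S=[];Q=[];IM=[]
for i in range(6):
    c=arm.read_camera("scene"); IM.append(c["pixels"].astype(float)); st=arm.get_state(); S.append(st["eef_pos"]); w,x,y,z=st["ee_rot"]; Q.append([x,y,z,w])
c["pixels"]=np.mean(IM,0).round().astype(np.uint8); pickle.dump(c,open(f"pics/scene{tag}.pkl","wb"))
T=np.mean(S,0); R=Ro.from_quat(Q).mean().as_matrix(); print("TCP",T,"std",np.std(S,0)); print("tool z",R[:,2],"F",st["wrist_force"],"t",st["clock"])
yaw=np.arctan2(R[1,1],R[0,1])-np.pi/2; ty=R[:,1]; dx=np.array([np.cos(yaw),np.sin(yaw),0]); print("tool yaw",np.degrees(yaw))
z=T[2]-.190
def ps(q): # offset along door x, pitch, dyaw ; centre at grip height in tool plane
    Rd=Rz(yaw+q[2])@cv2.Rodrigues(np.array([0.,q[1],0.]))[0]; g=np.array([T[0],T[1],T[2]-.054])
    return Rd,g+dx*q[0]+ty*q[3]-Rd@np.array([0,0,.136])
for nm,f,p0 in (("x",lambda q:ps([q[0],0,0,0]),[0.]),("x,y",lambda q:ps([q[0],0,0,q[1]]),[0.,0]),("x,pitch",lambda q:ps([q[0],q[1],0,0]),[0.,0]),("x,pitch,yaw",lambda q:ps([q[0],q[1],q[2],0]),[0.,0,0])):
    p,r,e=icp([(c,DS)],p0,f); Rd,Td=f(p); print(nm,p,e,r)
    C=Rz(-.1955); cab=np.array([.6798,-.2376,0])
    for k,j in(((59,17,120),(-59.5,59,134)),((59,17,40),(-59.5,59,54))):
        print("   knuckle in jamb frame mm",((C.T@(Rd@np.array(k)/1000+Td-cab))*1000-j).round(1))
E
python3 d2.py 3
```

```text
TCP [ 0.5137 -0.1594  0.2038] std [0. 0. 0.]
tool z [-0.0003  0.0002 -1.    ] F [ 0.6463  0.6425 -4.0788] t 12.1
tool yaw -11.298293854790026
x [-0.0005] [0.0002] [(-0.5, 1), (-0.25, 24), (0.0, 24), (-0.0, 24), (-0.13, 24), (0.0, 24), (0.25, 24)]
   knuckle in jamb frame mm [-60.1   2.3  -0.2]
   knuckle in jamb frame mm [-60.1   2.3  -0.2]
x,y [-0.0007 -0.0002] [0.0003 0.0002] [(-0.5, 2), (-0.25, 24), (0.0, 24), (0.0, 24), (0.0, 24), (0.0, 24), (0.25, 24)]
   knuckle in jamb frame mm [-60.3   2.1  -0.2]
   knuckle in jamb frame mm [-60.3   2.1  -0.2]
x,pitch [-0.0006 -0.0091] [0.0002 0.0028] [(-0.5, 2), (-0.25, 24), (0.0, 24), (0.0, 24), (0.0, 24), (0.13, 24), (-0.0, 24)]
   knuckle in jamb frame mm [-60.1   2.3   0.3]
   knuckle in jamb frame mm [-59.4   2.3   0.3]
x,pitch,yaw [-0.0005 -0.0098  0.0073] [0.0002 0.0028 0.0037] [(-0.5, 3), (0.0, 24), (0.0, 24), (-0.01, 24), (0.0, 24), (0.25, 24), (-0.0, 24)]
   knuckle in jamb frame mm [-60.1   2.7   0.4]
   knuckle in jamb frame mm [-59.3   2.7   0.4]
```

To row units: -40 mm / 800 = -0.05, -36 mm / 800 = -0.045.

Emit:
carry_out(
  increments=[
    {"slide": [-0.01,-0.0014,0.0004],"angular": [0,0,0],"fingers": 0},
    {"slide": [-0.0225,-0.0028,0.0005],"angular": [0,0,0],"fingers": 0},
    {"slide": [-0.035,-0.0028,0.0005],"angular": [0,0,0],"fingers": 0},
    {"slide": [-0.045,-0.0028,0.0005],"angular": [0,0,0],"fingers": 0},
    {"slide": [-0.05,-0.0028,0.0005],"angular": [0,0,0],"fingers": 0},
  ],
)

```text
clock: 12.72
eef_pos: [0.5532, -0.1696, 0.2035]
ee_rot: [-0.0, 0.098, 0.995, -0.0]
wrist_force: [-0.6, 0.5, -4.4]
opening: 0.15
grip_force: 89.2
```

```bash
python3 d2.py 4
```

```text
TCP [ 0.5527 -0.1695  0.2035] std [0.0004 0.0001 0.0001]
tool z [-0.0002  0.0001 -1.    ] F [ 0.2878 -1.004  -4.4026] t 13.025
tool yaw -11.29179068411075
x [-0.] [0.0003] [(-0.0, 24), (0.0, 24), (-0.5, 18), (-0.0, 24), (0.0, 24), (0.25, 24)]
   knuckle in jamb frame mm [-19.5   0.1  -0.5]
   knuckle in jamb frame mm [-19.5   0.1  -0.5]
x,y [-0.0001 -0.0004] [0.0003 0.0002] [(0.0, 24), (0.25, 24), (-0.5, 18), (0.0, 24), (0.0, 24), (0.25, 24)]
   knuckle in jamb frame mm [-19.5  -0.3  -0.5]
   knuckle in jamb frame mm [-19.5  -0.3  -0.5]
x,pitch [ 0.0008 -0.0234] [0.0002 0.0033] [(0.01, 24), (0.0, 24), (-0.24, 19), (0.0, 24), (0.25, 24), (0.0, 24)]
   knuckle in jamb frame mm [-18.3   0.1   0.9]
   knuckle in jamb frame mm [-16.5   0.    0.9]
x,pitch,yaw [ 0.0011 -0.0314 -0.0211] [0.0002 0.0032 0.0042] [(0.01, 24), (0.0, 24), (0.01, 18), (0.01, 24), (0.01, 24), (-0.01, 24)]
   knuckle in jamb frame mm [-17.5  -1.2   1.4]
   knuckle in jamb frame mm [-15.   -1.3   1.4]
```

To row units: -16 mm / 800 = -0.02, -12 mm / 800 = -0.015.

Emit:
carry_out(
  increments=[
    {"slide": [-0.005,0,0],"angular": [0,0,0],"fingers": 0},
    {"slide": [-0.01,0,0],"angular": [0,0,0],"fingers": 0},
    {"slide": [-0.015,0,0],"angular": [0,0,0],"fingers": 0},
    {"slide": [-0.02,0,0],"angular": [0,0,0],"fingers": 0},
    {"slide": [-0.02,0,0],"angular": [0,0,0],"fingers": 0},
  ],
)

```text
clock: 13.65
eef_pos: [0.5685, -0.1727, 0.2036]
ee_rot: [0.0, 0.098, 0.995, -0.0]
wrist_force: [-0.1, -0.1, -4.2]
opening: 0.155
grip_force: 89.2
```

```bash
cp d2.py d3.py; sed -i 's/^for nm/DS=[DS[i] for i in (0,1,2,4,5,6)]\nfor nm/' d3.py; python3 d3.py 5
python3 - <<'E'
from icp import *
from door import *
# pitch from earlier picture (tag 3), with and without right edge
c=load("scene",3)
for idx in ((0,1,2,3,4,5,6),(0,1,2,4,5,6),(1,2,3,4,5,6)):
    E=[DS[i] for i in idx]
    p,r,e=icp([(c,E)],[.513,-.1593,-.197,0.],lambda q:pose5([q[0],q[1],.0138,q[2],q[3]])); print(p,e)
E
```

```text
TCP [ 0.5682 -0.1726  0.2035] std [0.0001 0.     0.    ]
tool z [-0.0002  0.0001 -1.    ] F [ 0.5659  0.2087 -3.8777] t 13.95
tool yaw -11.296961160369257
x [-0.0005] [0.0003] [(-0.25, 24), (0.0, 24), (-0.13, 24), (0.0, 24), (0.13, 24)]
   knuckle in jamb frame mm [-4.1 -0.  -0.5]
   knuckle in jamb frame mm [-4.1 -0.  -0.5]
x,y [-0.0005 -0.0001] [0.0003 0.0002] [(-0.0, 24), (0.12, 24), (-0.01, 24), (-0.01, 24), (0.01, 24)]
   knuckle in jamb frame mm [-4.1 -0.1 -0.5]
   knuckle in jamb frame mm [-4.1 -0.1 -0.5]
x,pitch [-0.0002 -0.0094] [0.0003 0.0037] [(-0.25, 1), (0.0, 24), (0.0, 24), (-0.0, 24), (0.25, 24), (0.01, 24)]
   knuckle in jamb frame mm [-3.7 -0.   0.1]
   knuckle in jamb frame mm [-2.9 -0.   0.1]
x,pitch,yaw [-0.0108  0.1041  0.093 ] [0.001  0.0116 0.0154] [(0.48, 14), (-0.5, 19), (0.25, 22), (-0.13, 24), (-0.01, 24), (0.02, 24)]
   knuckle in jamb frame mm [-18.2   5.2  -6.5]
   knuckle in jamb frame mm [-26.5   4.5  -6.1]
[ 0.5157 -0.1593 -0.1862 -0.0157] [0.0007 0.0002 0.0039 0.0036]
[ 0.4885 -0.1551 -0.0938  0.1101] [0.0021 0.0004 0.0178 0.0106]
[ 0.5156 -0.1593 -0.1872 -0.0155] [0.0007 0.0002 0.004  0.0036]
```

To row units: -3.4 mm / 800 = -0.0043, -1.5 mm / 800 = -0.0019.

Emit:
carry_out(
  increments=[
    {"slide": [-0.0019,0,0],"angular": [0,0,0],"fingers": 0},
    {"slide": [-0.0043,0,0],"angular": [0,0,0],"fingers": 0},
    {"slide": [-0.0043,0,0],"angular": [0,0,0],"fingers": 0},
  ],
)

```text
clock: 14.32
eef_pos: [0.5717, -0.1733, 0.2036]
ee_rot: [0.0, 0.098, 0.995, -0.0]
wrist_force: [-0.2, -0.0, -4.3]
opening: 0.151
grip_force: 89.2
```

To row units: -0.6 mm / 800 = -0.0008.

Emit:
carry_out(
  increments=[
    {"slide": [-0.0008,0,0],"angular": [0,0,0],"fingers": 0},
    {"slide": [-0.0008,0,0],"angular": [0,0,0],"fingers": 0},
    {"slide": [-0.0008,0,0],"angular": [0,0,0],"fingers": 0},
  ],
)

```text
clock: 14.7
eef_pos: [0.5722, -0.1734, 0.2036]
ee_rot: [-0.0, 0.098, 0.995, -0.0]
wrist_force: [-0.6, 0.2, -4.5]
opening: 0.15
grip_force: 89.2
```

To row units: -0.5 mm / 800 = -0.0006.

Emit:
carry_out(
  increments=[
    {"slide": [-0.0006,0,0],"angular": [0,0,0],"fingers": 0},
    {"slide": [-0.0006,0,0],"angular": [0,0,0],"fingers": 0},
    {"slide": [-0.0006,0,0],"angular": [0,0,0],"fingers": 0},
  ],
)

```text
clock: 15.08
eef_pos: [0.5727, -0.1735, 0.2036]
ee_rot: [-0.0, 0.098, 0.995, 0.0]
wrist_force: [0.7, 0.2, -3.9]
opening: 0.155
grip_force: 89.2
```

To row units: -0.5 mm / 800 = -0.0006.

Emit:
carry_out(
  increments=[
    {"slide": [-0.0006,0,0],"angular": [0,0,0],"fingers": 0},
    {"slide": [-0.0006,0,0],"angular": [0,0,0],"fingers": 0},
    {"slide": [-0.0006,0,0],"angular": [0,0,0],"fingers": 0},
  ],
)

```text
clock: 15.45
eef_pos: [0.5731, -0.1736, 0.2036]
ee_rot: [-0.0, 0.098, 0.995, 0.0]
wrist_force: [0.4, -0.1, -3.2]
opening: 0.157
grip_force: 89.2
```

To row units: -0.5 mm / 800 = -0.0006.

Emit:
carry_out(
  increments=[
    {"slide": [-0.0006,0,0],"angular": [0,0,0],"fingers": 0},
    {"slide": [-0.0006,0,0],"angular": [0,0,0],"fingers": 0},
    {"slide": [-0.0006,0,0],"angular": [0,0,0],"fingers": 0},
  ],
)

```text
clock: 15.82
eef_pos: [0.5735, -0.1737, 0.2035]
ee_rot: [-0.0, 0.098, 0.995, 0.0]
wrist_force: [-2.2, -0.6, -2.0]
opening: 0.154
grip_force: 89.3
```

To row units: 1.5 mm / 800 = 0.0019, 0.8 mm / 800 = 0.001.

Emit:
carry_out(
  increments=[
    {"slide": [0.001,0,0],"angular": [0,0,0],"fingers": 0},
    {"slide": [0.0019,0,0],"angular": [0,0,0],"fingers": 0},
    {"slide": [0.0019,0,0],"angular": [0,0,0],"fingers": 0},
    {"slide": [0.0019,0,0],"angular": [0,0,0],"fingers": 0},
    {"slide": [0.0019,0,0],"angular": [0,0,0],"fingers": 0},
  ],
)

```text
clock: 16.45
eef_pos: [0.5722, -0.1734, 0.2036]
ee_rot: [0.0, 0.098, 0.995, -0.0]
wrist_force: [-0.1, 0.1, -3.3]
opening: 0.155
grip_force: 89.2
```

```bash
python3 d3.py 6
python3 - <<'E'
from h import *
s=load("scene",6); t=snap("top",6)
cv2.imwrite("pics/z.png",np.hstack([crop(s,340,172,70,85,7),crop(t,372,172,42,85,7)]))
E
```

```text
TCP [ 0.5722 -0.1734  0.2036] std [0. 0. 0.]
tool z [ 0. -0. -1.] F [-0.9264 -0.3236 -3.8522] t 16.75
tool yaw -11.297584248939863
x [-0.0007] [0.0003] [(-0.25, 24), (0.0, 24), (-0.25, 24), (0.0, 24), (0.25, 24)]
   knuckle in jamb frame mm [-0.2 -0.  -0.4]
   knuckle in jamb frame mm [-0.2 -0.  -0.4]
x,y [-0.0009 -0.0002] [0.0003 0.0002] [(-0.25, 24), (-0.01, 24), (-0.01, 24), (0.24, 24), (0.13, 24)]
   knuckle in jamb frame mm [-0.4 -0.2 -0.4]
   knuckle in jamb frame mm [-0.4 -0.2 -0.4]
x,pitch [-0.0003 -0.0158] [0.0003 0.0036] [(-0.22, 5), (0.02, 24), (0.0, 24), (0.01, 24), (0.26, 24), (0.01, 24)]
   knuckle in jamb frame mm [ 0.4 -0.   0.5]
   knuckle in jamb frame mm [ 1.7 -0.   0.5]
x,pitch,yaw [-0.0105  0.0943  0.0802] [0.0009 0.011  0.0145] [(0.5, 18), (-0.5, 19), (0.25, 23), (-0.25, 24), (0.0, 24), (-0.01, 24)]
   knuckle in jamb frame mm [-13.3   4.5  -5.9]
   knuckle in jamb frame mm [-20.8   3.9  -5.5]
```

View pics/z.png

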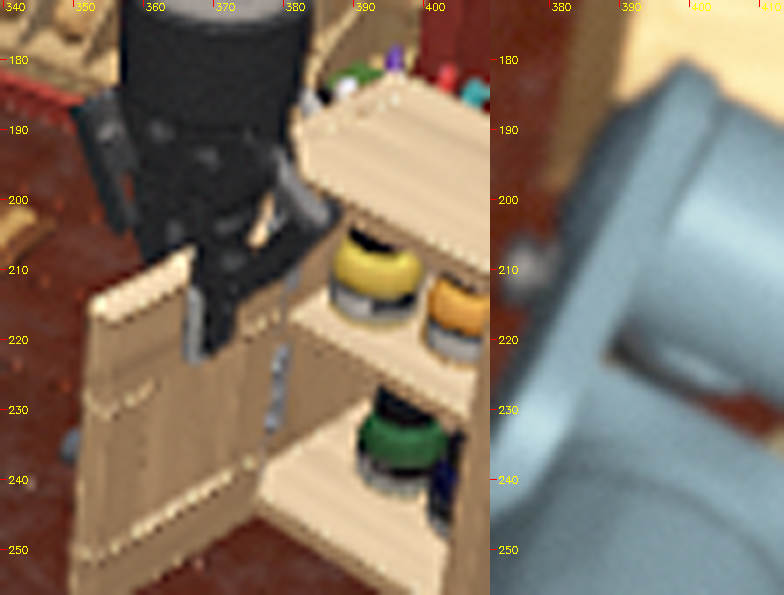

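```bash
python3 -c "
from plant import arm
print(arm.sign_off())"
```

```text
the job is handed in; nothing more can be done
None
```

I handed the job in at about 17 s, with the jaw about 64 mm back. The gripper alone held the door square to the cabinet. By my measurements both knuckle holes are within about 2 mm of the hinge axis and 1 mm of mid-gap, and the wrist force showed no contact with the cabinet. `sign_off` returned no verdict.

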